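Find and seat the rocking busbar cover

TASK

One of the four orange busbar covers in the row on the open battery pack was never pushed home on its post. Press down on the ends of the covers with a fingertip to find the one that rocks, then press that one down firmly in the middle until it sits fully home and level. Only press: do not lift any cover, and leave the screwdriver, the socket and the little steel bowl where they are on the modules.

Things in the scene. Friction and masses are not known exactly. Their poses are not given: they have to be found in the camera images.
- pack: fixed open battery pack, 720 mm along y, 500 mm along x: aluminium tray, five modules. Origin on the bench (z = 0) midway along the row of four covers, which stand at pack x = 0, y = -195, -65, 65, 195 mm, in any order, their axes along the pack's. x points away from the robot over the flat module tops, which are 110 mm above the bench and begin 37 mm beyond the row; y along the row
- near_rail (a point): top of the tray's near rail at its middle, 92 mm on the robot's side of the row; the rail is 30 mm thick and runs along y, its top 100 mm above the bench
- end_terminal (a point): top of one of two fixed orange end terminals (36 x 34 mm), which are not covers; they stand in line with the row at pack y = -298 and 298 mm, tops about 104 mm above the bench
- cover_a: one of four identical orange push-on busbar covers: a cap 84 mm long (its y, along the row), 36 mm wide (its x), with a flat top 14 mm above the origin and in the middle of it a round boss of 26 mm diameter, 4 mm higher. Origin at the centre of the underside; z up. See also cover_b, cover_c and cover_d
- cover_c: a cover like cover_a. Covers that are home have their undersides 94 to 100 mm above the bench (the places differ), bear on their black blocks at both ends and give at most about 1 mm. The loose one, any of the four places, is perched nearly level on its post 4 mm too high, so height alone does not tell it for sure
- cover_b: a cover like cover_a. When loose, a cover pivots at its middle: an end pressed with about 1 N goes down 4 to 5 mm till it meets the block (6 degrees of tilt about the cover's x), the other end rises, and it stays as left
- cover_d: a cover like cover_a. A loose cover pushed in the middle with more than 10 N (15 N is ample) slides down its post by 4 mm onto its block and stays there: then it is home, level, and rocks no more. The middle does not move under less than 10 N
- driver: screwdriver with red handle, 200 mm long, lying on the modules beyond the row; to be left alone
- socket: steel socket, 28 mm diameter, 52 mm high, standing on a module beyond the row; to be left alone
- cup: small steel bowl, 60 mm diameter, 35 mm high, standing on the modules beyond the row; to be left alone

How it is judged:
On the way, in this order (a step that is already met when the one before it is completed fails the run):
1. a cover has been rocked: it tilts by more than 3 degrees under the finger (angle between any of cover_a, cover_b, cover_c, cover_d's own z axis and vertical above 0.052 rad), for 0.05 s.
2. that cover has gone down on its post by more than 3 mm, and all four are level (distance of any of cover_a, cover_b, cover_c, cover_d from where it was at the start of the episode above 0.003 m and angle between each of cover_a, cover_b, cover_c, cover_d's own z axis and vertical below 0.025 rad and height (world z) of each of cover_a, cover_b, cover_c, cover_d below 0.101 m), for 0.2 s.
At the end, for the whole second after the job is handed in: the loose cover has gone down on its post by more than 3 mm of its 4 mm from where it started, all four covers are level within 1.4 degrees, at rest, and none stands higher than 101 mm (underside, above the bench) (all of step 2 and linear speed of each of cover_a, cover_b, cover_c, cover_d below 0.005 m/s); the robot touches nothing.
It fails at once if a cover is lifted off its post (its underside rises above 108 mm over the bench) (height (world z) of any of cover_a, cover_b, cover_c, cover_d above 0.108 m).
It fails at once if the screwdriver, the socket or the bowl is moved by more than 20 mm or lifted (distance of any of driver, socket, cup from where it was at the start of the episode above 0.02 m).
It also fails if it takes over 45 s, if anything falls off the work surface, if the arm or the gripper's body presses on something with over 40 N, if the wrist force passes 120 N, or if a joint passes its speed limit or range.

ROBOT

A 7-joint arm with a two-finger parallel gripper is mounted at the origin on the work surface. World frame = base frame: x ahead of the robot, y to its left, z up, the work surface at z = 0. Lengths are in m, angles in rad, forces in N, time in s.
With the tool pointing down it reaches from about 0.425 to 0.825 m from the base axis. Payload 3.6 kg.
Tool frame: the origin (TCP) lies midway between the tips of the shut fingers; the grasp point (between the pads) lies 19 mm behind it; z points along the fingers, y is the line along which they close (so a half turn about z gives the same grasp; the last joint's range is limited). The gripper opens to 85 mm and grips with 20 to 120 N. Pads are 22 mm wide; open, the fingers measure 114 mm over their backs; the gripper's body (76 mm by 85 mm) begins 54 mm behind the grasp point. The pads swing forward as they close: fully open they stand 13 mm farther back than shut.
Start: joints at [-1.276, 0.615, -0.013, 1.423, 0.008, 1.103, -0.04], TCP at [0.206, 0.617, 0.231] pointing down, gripper open.
Joint ranges: [-3.12, 3.12], [-0.3, 2.06], [-1.34, 1.32], [0.26, 2.42], [-1.36, 4.5], [0.01, 1.98], [-2.84, 2.84]. Speed limits (rad/s): [2.79, 2.79, 3.14, 3.14, 3.14, 3.14, 3.14].

INTERFACE

Orientations are given as a unit quaternion [x, y, z, w].
In Python, from bench import env gives the robot as it stands. The module is installed in compiled form; this text tells all that it offers.
- The arm moves only by the tool step_arm, never from a script. Its arguments are lists of equal length, an entry for each row: "slide": the shift along the tool's x, y, z in m, a list of three; "turn": the turn, a rotation vector about the tool's x, y, z in rad, a list of three; "grip": the opening, from 0 (shut) to 1 (fully open). In form: {"slide": [[tx, ty, tz], ...], "turn": [[wx, wy, wz], ...], "grip": [grip, ...]}. A call has exactly 8 rows; each row shifts and turns the commanded pose from where the row before left it, along the tool's axes as they then stand; what a row does not reach is not made up. A row lasts 1/8 s, in which the tool goes at most 62.5 mm and 10.7 degrees, less where a joint would pass 70% of its speed; a pose out of reach is approached as far as the arm can. A call with a gripper value outside its range is refused whole. The fingers move at their own pace and stop on an object; "newtons" is the grip in N (left out, the last holds). Time passes only in rows, so rows that do not move let the fingers close, or fill a call up. It gives the time, the measured TCP pose, the force, the opening and the grip force at its end, in the units of the state.
- env.get_obs(): the state, without advancing time (a new reading comes with each control period).
- env.camera(name): name is "side" or "top"; returns a dict with "img" (480x640x3 uint8, red, green, blue), "K" (3x3 intrinsics, pixels), "pose" (4x4, takes a point from camera to world coordinates). Camera axes: x right, y up, looking along -z (the intrinsics and any distortion apply to the point x, -y, -z); pixel columns grow to the right and rows downward; lengths in m; the calibration is good to about 2 mm. A picture is of the moment at which its call begins. There is no depth.
- env.job_done(): hands the job in; it is judged then, once.
The state is a dict: "time_s": time; "q": joint angles; "qd": joint speeds; "tau": joint torques, N m; "tool_pos": TCP position; "orientation": TCP orientation; "wrist_force": force on the tool from outside, world axes, zero at the start; "wrist_torque": the same for the moment, N m; "opening": finger opening in m; "gripper_force": force on a finger pad.
Only numpy, scipy, OpenCV 4.12 (cv2) and the standard library are available. Lean on these libraries where they do the work, as an engineer would, in place of code of your own. Each camera call takes 0.05 s, during which the arm holds its last target. There are 200 camera calls.

## Working session

There is one attempt and no reset: what is moved stays moved. The work goes in short steps, Python scripts to look and compute and a tool call to move; the robot and the scene stay as the last step left them, time stands still between calls to the robot, and variables do not carry over. Pictures are saved under pics/ and viewed, at most 10 in all, crops included, and the job is handed in when it is done.

Besides the shell and the picture viewer there is one more tool, called as name(argument=value, ...), one argument or row to a line, values as JSON. step_arm: Moves the arm, as the interface text tells. Its arguments: {"type":"object","properties":{"slide":{"type":"array","items":{"type":"array","items":{"type":"number"}}},"turn":{"type":"array","items":{"type":"array","items":{"type":"number"}}},"grip":{"type":"array","items":{"type":"number"}},"newtons":{"type":"number"}},"required":["slide","turn","grip"]}

```bash
mkdir -p pics; python3 - <<'E'
from bench import env
import cv2,numpy as np
o=env.get_obs(); print(o['time_s'],o['tool_pos'],o['orientation'],o['wrist_force'],o['opening'])
for n in('top','side'):
    c=env.camera(n); cv2.imwrite(f'pics/{n}0.png',c['img'][:,:,::-1]); np.savez(n+'.npz',K=c['K'],P=c['pose']); print(n,c['K'].round(1).tolist(),c['pose'].round(3).tolist(),[k for k in c])
E
```

```text
0.0 [0.20532499 0.61589389 0.23011684] [ 1.60178776e-01  9.87087144e-01 -1.30213234e-03 -1.87015453e-04] [ 0.52753502 -0.39360582  0.50695558] 0.08536682367228227
top [[560.0, 0.0, 320.4], [0.0, 560.0, 246.5], [0.0, 0.0, 1.0]] [[0.008, 0.991, -0.13, 0.491], [-1.0, 0.006, -0.017, 0.036], [-0.016, 0.13, 0.991, 1.133], [0.0, 0.0, 0.0, 1.0]] ['img', 'K', 'pose']
side [[529.8, 0.0, 318.5], [0.0, 529.8, 251.5], [0.0, 0.0, 1.0]] [[0.731, 0.476, -0.489, 0.181], [-0.682, 0.498, -0.536, -0.419], [-0.011, 0.725, 0.689, 0.685], [0.0, 0.0, 0.0, 1.0]] ['img', 'K', 'pose']
```

View pics/top0.png

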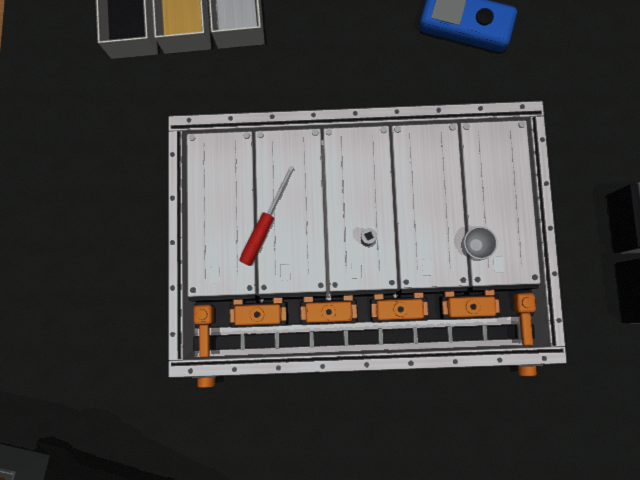

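View pics/side0.png

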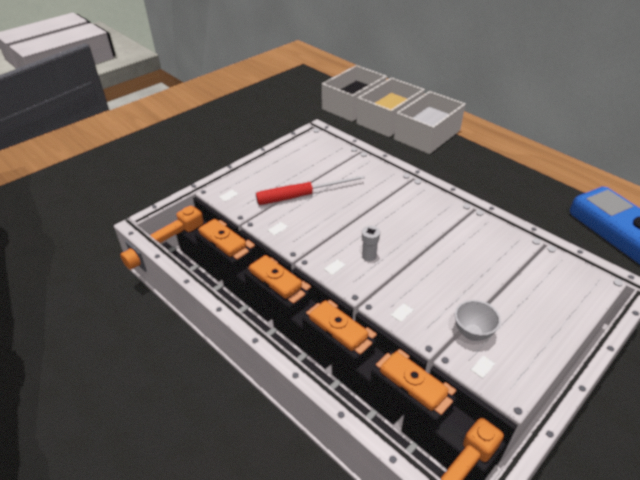

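The top view shows the four cover bosses at about (257,315), (328,312), (400,309) and (473,307). In the side view they're at (222,233), (275,271), (339,321) and (415,376). I'll enlarge both to get closer pixel positions.

```bash
python3 - <<'E'
import cv2,numpy as np
t=cv2.imread('pics/top0.png');s=cv2.imread('pics/side0.png')
a=cv2.resize(t[285:340,220:510],None,fx=2.75,fy=2.75,interpolation=2)
b=cv2.resize(s[205:425,185:465],None,fx=2,fy=2,interpolation=2)
o=np.zeros((600,800,3),np.uint8);o[:a.shape[0],:a.shape[1]]=a;o[156:596,:560]=b
cv2.imwrite('pics/z.png',o)
E
```

```text
(no output)
```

View pics/z.png

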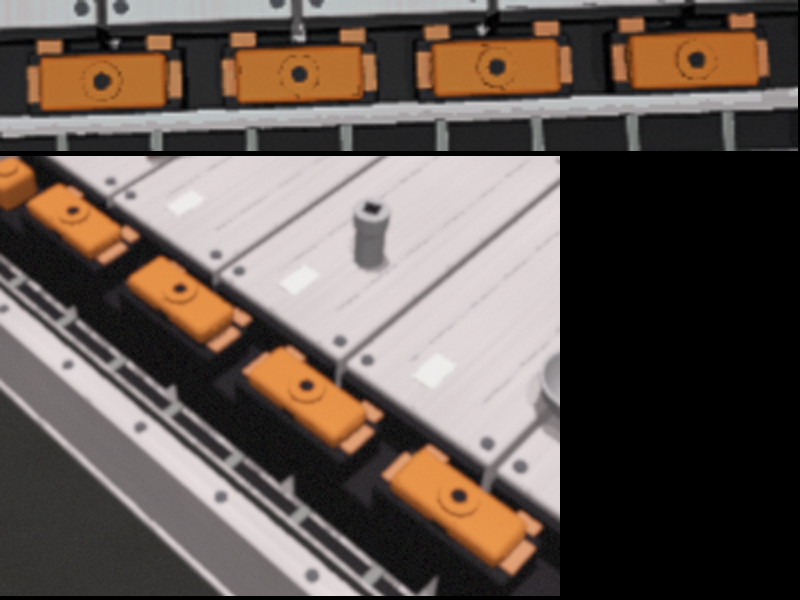

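The enlarged crop shows the boss dots at (102,81), (299,74), (496,67) and (697,59) in the top strip. In the side strip they're at (73,211), (180,289), (307,386) and (459,496).

```bash
python3 - <<'E'
import cv2,numpy as np
T=np.array([(102,81),(299,74),(496,67),(697,59)])/2.75+[220,285]
S=np.array([(73,211),(180,289),(307,386),(459,496)])/2.+[185,127]
def M(n):
    d=np.load(n+'.npz');P=d['P'];return d['K']@np.diag([1,-1,-1])@np.linalg.inv(P)[:3]
X=cv2.triangulatePoints(M('top'),M('side'),T.T.astype(float),S.T.astype(float));X=(X[:3]/X[3]).T
print(X.round(4)); d=X[0]-X[3]; print(np.linalg.norm(np.diff(X,axis=0),axis=1),np.degrees(np.arctan2(-d[0],d[1])))
d=np.load('top.npz');R=d['P'];  # top at assumed z .115
for p in T:
    r=R[:3,:3]@np.array([(p[0]-d['K'][0,2])/560,-(p[1]-d['K'][1,2])/560,-1]);print((R[:3,3]+r*(.115-R[2,3])/r[2]).round(4))
E
```

```text
[[ 0.5005  0.1657  0.1167]
 [ 0.5061  0.0363  0.1179]
 [ 0.5119 -0.0931  0.1141]
 [ 0.5174 -0.2232  0.1178]]
[0.12946909 0.12954968 0.13030002] 2.4974746383314708
[0.5002 0.166  0.115 ]
[0.5058 0.0366 0.115 ]
[ 0.5113 -0.0925  0.115 ]
[ 0.5175 -0.2239  0.115 ]
```

```bash
python3 - <<'E'
import numpy as np
from bench import env
from scipy.spatial.transform import Rotation as R
o=env.get_obs();r=R.from_quat(o['orientation']);p=o['tool_pos']
u=np.array([-.0436,.999,0]);G=R.from_matrix(np.c_[u,[.999,.0436,0],[0,0,-1]])
w=(r.inv()*G).as_rotvec();d=np.array([.499,.204,.15])-p;print(w,d)
for i in range(8): print((( r*R.from_rotvec(w*i/8)).inv().apply(d/8.5)).round(3).tolist(),(w/8).round(3))
E
```

```text
[-0.00201723  0.0014355   1.20544916] [ 0.29364966 -0.41198456 -0.08023651]
[-0.048, -0.035, 0.01] [-0.     0.     0.151]
[-0.053, -0.027, 0.01] [-0.     0.     0.151]
[-0.056, -0.019, 0.009] [-0.     0.     0.151]
[-0.059, -0.011, 0.009] [-0.     0.     0.151]
[-0.059, -0.002, 0.009] [-0.     0.     0.151]
[-0.059, 0.007, 0.009] [-0.     0.     0.151]
[-0.057, 0.016, 0.009] [-0.     0.     0.151]
[-0.054, 0.025, 0.009] [-0.     0.     0.151]
```

step_arm(
  slide=[
    [-0.048,-0.035,0.01],
    [-0.053,-0.027,0.01],
    [-0.056,-0.019,0.009],
    [-0.059,-0.011,0.009],
    [-0.059,-0.002,0.009],
    [-0.059,0.007,0.009],
    [-0.057,0.016,0.009],
    [-0.054,0.025,0.009],
  ],
  turn=[
    [0,0,0.151],
    [0,0,0.151],
    [0,0,0.151],
    [0,0,0.151],
    [0,0,0.151],
    [0,0,0.151],
    [0,0,0.151],
    [0,0,0.15],
  ],
  grip=[0,0,0,0,0,0,0,0],
)

```text
time_s: 1.1
tool_pos: [0.4815, 0.2278, 0.1569]
orientation: [0.694, 0.72, -0.0, -0.0]
wrist_force: [0.0, 0.1, -0.9]
opening: 0.0002
gripper_force: 0.0
```

step_arm(
  slide=[
    [-0.012,0.008,0.01],
    [-0.0125,0.0085,0.012],
    [0,0,0.012],
    [0,0,0.003],
    [0,0,0.001],
    [0,0,0],
    [0,0,0],
    [0,0,0],
  ],
  turn=[
    [0,0,0],
    [0,0,0],
    [0,0,0],
    [0,0,0],
    [0,0,0],
    [0,0,0],
    [0,0,0],
    [0,0,0],
  ],
  grip=[0,0,0,0,0,0,0,0],
)

```text
time_s: 2.1
tool_pos: [0.4984, 0.2057, 0.1196]
orientation: [0.692, 0.722, 0.0, 0.0]
wrist_force: [-0.3, -0.5, -0.3]
opening: 0.0001
gripper_force: 0.0
```

step_arm(
  slide=[
    [0,0,0.002],
    [0,0,0.001],
    [0,0,0.001],
    [0,0,0.001],
    [0,0,0.001],
    [0,0,0.001],
    [0,0,0],
    [0,0,0],
  ],
  turn=[
    [0,0,0],
    [0,0,0],
    [0,0,0],
    [0,0,0],
    [0,0,0],
    [0,0,0],
    [0,0,0],
    [0,0,0],
  ],
  grip=[0,0,0,0,0,0,0,0],
)

```text
time_s: 3.1
tool_pos: [0.4984, 0.2057, 0.1126]
orientation: [0.692, 0.722, 0.0, -0.0]
wrist_force: [-0.8, 0.7, 3.5]
opening: -0.0001
gripper_force: 1.9
```

step_arm(
  slide=[
    [0,0,0.0005],
    [0,0,0.0005],
    [0,0,0.0005],
    [0,0,0.0005],
    [0,0,0],
    [0,0,0],
    [0,0,0],
    [0,0,0],
  ],
  turn=[
    [0,0,0],
    [0,0,0],
    [0,0,0],
    [0,0,0],
    [0,0,0],
    [0,0,0],
    [0,0,0],
    [0,0,0],
  ],
  grip=[0,0,0,0,0,0,0,0],
)

```text
time_s: 4.1
tool_pos: [0.4985, 0.2059, 0.112]
orientation: [0.692, 0.722, 0.001, -0.0]
wrist_force: [-4.3, -1.0, 13.4]
opening: 0.0002
gripper_force: 6.7
```

step_arm(
  slide=[
    [0,0,-0.02],
    [-0.04,0,0],
    [-0.046,0,0],
    [-0.0457,0,0],
    [0,0,0.007],
    [0,0,0.003],
    [0,0,0],
    [0,0,0],
  ],
  turn=[
    [0,0,0],
    [0,0,0],
    [0,0,0],
    [0,0,0],
    [0,0,0],
    [0,0,0],
    [0,0,0],
    [0,0,0],
  ],
  grip=[0,0,0,0,0,0,0,0],
)

```text
time_s: 5.1
tool_pos: [0.5039, 0.0752, 0.1202]
orientation: [0.691, 0.723, 0.0, -0.0]
wrist_force: [0.0, -0.1, 0.5]
opening: 0.0001
gripper_force: 0.0
```

```bash
python3 - <<'E'
from bench import env
import cv2
t=env.camera('side')['img'][:,:,::-1];cv2.imwrite('pics/z2.png',cv2.resize(t[205:425,185:465],None,fx=2.7,fy=2.7,interpolation=2))
E
```

```text
(no output)
```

View pics/z2.png

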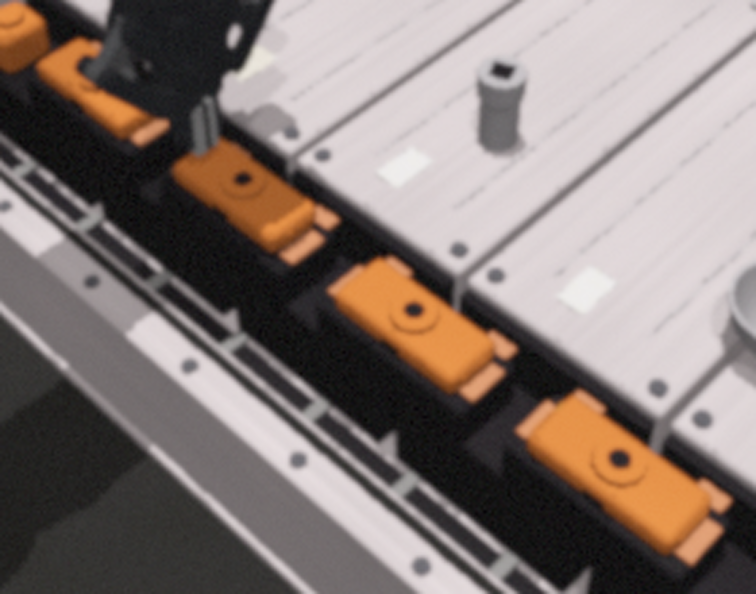

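The picture shows the fingertip over the far end of cover 2, at about (200,140) in the crop. Cover 1 (95,90) looks unchanged. Next I'll press cover 2.

step_arm(
  slide=[
    [0,0,0.001],
    [0,0,0.001],
    [0,0,0.001],
    [0,0,0.001],
    [0,0,0.001],
    [0,0,0],
    [0,0,0],
    [0,0,0],
  ],
  turn=[
    [0,0,0],
    [0,0,0],
    [0,0,0],
    [0,0,0],
    [0,0,0],
    [0,0,0],
    [0,0,0],
    [0,0,0],
  ],
  grip=[0,0,0,0,0,0,0,0],
)

```text
time_s: 6.15
tool_pos: [0.5039, 0.0739, 0.1154]
orientation: [0.692, 0.722, 0.0, 0.0]
wrist_force: [-0.2, 0.1, 0.1]
opening: -0.0002
gripper_force: 0.0
```

step_arm(
  slide=[
    [0,0,0.001],
    [0,0,0.001],
    [0,0,0.001],
    [0,0,0],
    [0,0,0],
    [0,0,0],
    [0,0,0],
    [0,0,0],
  ],
  turn=[
    [0,0,0],
    [0,0,0],
    [0,0,0],
    [0,0,0],
    [0,0,0],
    [0,0,0],
    [0,0,0],
    [0,0,0],
  ],
  grip=[0,0,0,0,0,0,0,0],
)

```text
time_s: 7.15
tool_pos: [0.504, 0.0738, 0.1123]
orientation: [0.692, 0.722, -0.0, 0.0]
wrist_force: [0.7, 0.9, 0.5]
opening: 0.0002
gripper_force: 0.5
```

step_arm(
  slide=[
    [0,0,0.001],
    [0,0,0.001],
    [0,0,0],
    [0,0,0],
    [0,0,0],
    [0,0,0],
    [0,0,0],
    [0,0,0],
  ],
  turn=[
    [0,0,0],
    [0,0,0],
    [0,0,0],
    [0,0,0],
    [0,0,0],
    [0,0,0],
    [0,0,0],
    [0,0,0],
  ],
  grip=[0,0,0,0,0,0,0,0],
)

```text
time_s: 8.15
tool_pos: [0.504, 0.0743, 0.1109]
orientation: [0.692, 0.722, 0.0, -0.0]
wrist_force: [-2.2, 1.8, 5.2]
opening: -0.0002
gripper_force: 3.0
```

```bash
python3 - <<'E'
from bench import env
import cv2,numpy as np
t=env.camera('side')['img'][:,:,::-1];s=cv2.imread('pics/side0.png')
f=lambda t:cv2.resize(t[240:315,235:315],None,fx=5,fy=5,interpolation=2)
cv2.imwrite('pics/z3.png',np.hstack([f(s),f(t)]))
E
```

```text
(no output)
```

View pics/z3.png

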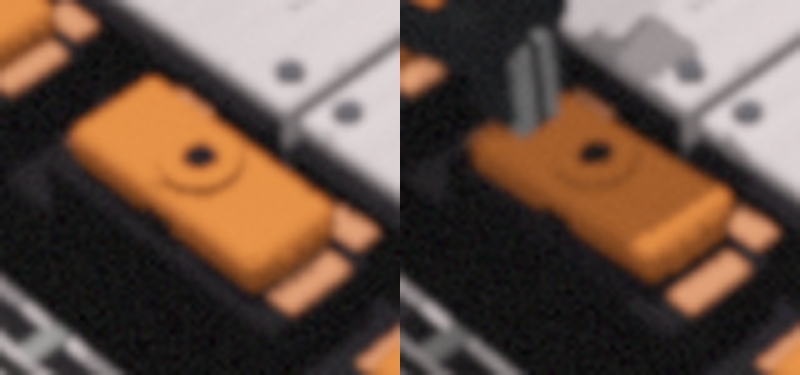

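Compared with the first picture, the near end of cover 2 has risen about 3–4 px, from (330,205) to (330,185) in the 5x crop. The pressed end has gone down, so cover 2 has rocked. I'll press its middle next.

step_arm(
  slide=[
    [0,0,-0.015],
    [-0.019,0,0],
    [-0.019,0,0],
    [0,0,0.005],
    [0,0,0.002],
    [0,0,0],
    [0,0,0],
    [0,0,0],
  ],
  turn=[
    [0,0,0],
    [0,0,0],
    [0,0,0],
    [0,0,0],
    [0,0,0],
    [0,0,0],
    [0,0,0],
    [0,0,0],
  ],
  grip=[0,0,0,0,0,0,0,0],
)

```text
time_s: 9.2
tool_pos: [0.5055, 0.035, 0.1188]
orientation: [0.692, 0.722, -0.001, 0.001]
wrist_force: [-1.9, -3.6, 5.0]
opening: 0.0001
gripper_force: 2.4
```

step_arm(
  slide=[
    [0,0,0.001],
    [0,0,0.001],
    [0,0,0],
    [0,0,0],
    [0,0,0],
    [0,0,0],
    [0,0,0],
    [0,0,0],
  ],
  turn=[
    [0,0,0],
    [0,0,0],
    [0,0,0],
    [0,0,0],
    [0,0,0],
    [0,0,0],
    [0,0,0],
    [0,0,0],
  ],
  grip=[0,0,0,0,0,0,0,0],
)

```text
time_s: 10.2
tool_pos: [0.5056, 0.0346, 0.1173]
orientation: [0.692, 0.722, -0.001, 0.001]
wrist_force: [-2.6, -4.3, 7.9]
opening: 0.0
gripper_force: 4.3
```

step_arm(
  slide=[
    [0,0,0.001],
    [0,0,0.001],
    [0,0,0.001],
    [0,0,0.001],
    [0,0,0],
    [0,0,0],
    [0,0,0],
    [0,0,0],
  ],
  turn=[
    [0,0,0],
    [0,0,0],
    [0,0,0],
    [0,0,0],
    [0,0,0],
    [0,0,0],
    [0,0,0],
    [0,0,0],
  ],
  grip=[0,0,0,0,0,0,0,0],
)

```text
time_s: 11.2
tool_pos: [0.5056, 0.0335, 0.1143]
orientation: [0.692, 0.721, -0.001, 0.001]
wrist_force: [-4.2, -5.8, 15.5]
opening: 0.0002
gripper_force: 7.8
```

step_arm(
  slide=[
    [0.001,0,0.001],
    [0,0,0.001],
    [0,0,0.001],
    [0,0,0.001],
    [0,0,0],
    [0,0,0],
    [0,0,0],
    [0,0,0],
  ],
  turn=[
    [0,0,0],
    [0,0,0],
    [0,0,0],
    [0,0,0],
    [0,0,0],
    [0,0,0],
    [0,0,0],
    [0,0,0],
  ],
  grip=[0,0,0,0,0,0,0,0],
)

```text
time_s: 12.2
tool_pos: [0.5058, 0.0334, 0.1139]
orientation: [0.693, 0.721, -0.0, 0.002]
wrist_force: [-11.3, -6.8, 41.5]
opening: -0.0002
gripper_force: 20.7
```

It's stiff now and has bottomed out about 4–5 mm lower. I'll back off and look.

step_arm(
  slide=[
    [0,0,-0.02],
    [0,0,-0.03],
    [0,0,-0.04],
    [0,-0.05,-0.03],
    [0,-0.05,0],
    [0,-0.02,0],
    [0,0,0],
    [0,0,0],
  ],
  turn=[
    [0,0,0],
    [0,0,0],
    [0,0,0],
    [0,0,0],
    [0,0,0],
    [0,0,0],
    [0,0,0],
    [0,0,0],
  ],
  grip=[0,0,0,0,0,0,0,0],
)

```text
time_s: 13.2
tool_pos: [0.3869, 0.0326, 0.2285]
orientation: [0.692, 0.722, 0.001, 0.001]
wrist_force: [-0.2, -0.1, -0.5]
opening: 0.0001
gripper_force: 0.0
```

```bash
python3 - <<'E'
from bench import env
import cv2,numpy as np
o=env.get_obs();print(o['time_s'],o['tool_pos'],o['wrist_force'])
t=env.camera('side')['img'][:,:,::-1];s=cv2.imread('pics/side0.png')
f=lambda t:cv2.resize(t[240:315,235:315],None,fx=5,fy=5,interpolation=2)
cv2.imwrite('pics/z4.png',np.hstack([f(s),f(t)]))
E
```

```text
13.2 [0.38690392 0.03257516 0.22849523] [-0.22081532 -0.05426548 -0.52797812]
```

View pics/z4.png

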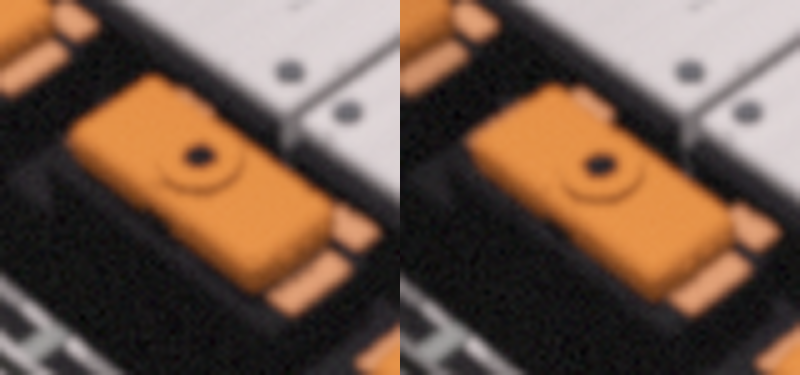

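Cover 2 now sits about 2 px (about 4 mm) lower than at the start. The boss went from y=155 to 165 in the crop, and both ends dropped by about the same amount, so it's level and the orange tabs show all round.

```bash
python3 -c "
from bench import env
print(env.job_done())"
```

```text
the job is handed in; nothing more can be done
None
```

The loose cover was the second from the robot's left: it rocked under the fingertip, I pressed it down about 4 mm until it looked home and level in the side camera, and I've handed the job in; no verdict came back, and the last two covers were never press-tested.

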